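Fit the double lid to the pigment jar and lift off the cap alone

TASK

The terracotta pigment jar stands open; its double lid (brass-banded sifter lid with the green cap sitting on it) waits in the wooden lid stand. Lift the double lid together by the brass band, lower it gently into the jar's mouth until the band sits flush on the rim, and let go; then lift the green cap alone by its yellow knob, leaving the sifter lid fully seated, and finish while still holding the cap level and still over the jar, about 10 cm above where it sat. Leave the jar where it stands and do not disturb anything else on the bench.

Things in the scene. Friction and masses are not known exactly. Their poses are not given: they have to be found in the camera images.
- jar_mouth (a point): Centre of the open mouth, in the rim's plane, of the terracotta jar with a white stripe (loose, 0.7 kg, 87 mm high). Body 90 mm across up to 50 mm high, shoulder up to 60 mm, then a neck 50 mm across outside, 44 mm inside; 27 mm deep inside. z up; round, yaw means nothing. Jar, lid stand and closed jar swap places.
- stand_mouth (a point): Centre of the mouth, in the rim's plane, of the wooden lid stand (fixed): foot disc 80 mm across, 8 mm high, and a tube 50 mm across outside, 44 mm inside, rim 30 mm above the bench. The sifter lid starts with its plug in this tube, its band resting on the rim. z up.
- sifter_band (a point): Centre, half-way up, of the brass band of the sifter lid (inner lid; loose, about 140 g). Band 56 mm across, 12 mm high: this point is 6 mm above the rim it rests on. Below it a plug 38 mm across reaches 20 mm below this point, its last 6 mm tapered to 30 mm. Above it a disc with dark holes, 38 mm across, 7 mm high, under the cap. z up; round.
- sifter: The same sifter lid; origin at the centre of the plug's underside, 20 mm below the middle of the band. The plug has 3 mm to spare all round in the jar's mouth. z up.
- cap_knob (a point): Centre of the yellow knob (20 mm across, 17 mm high) on the green cap (outer lid; loose, about 60 g). Cap's flat top face (48 mm across) is 8.5 mm below this point, its lower edge 19.5 mm below. With the cap on the lid this point is 25.5 mm above the middle of the brass band. z up; round.
- cap: The same green cap, 48 mm across, 11 mm high plus the knob, 28 mm in all; origin at the centre of its lower edge. It sits over the sifter's disc with 2 mm to spare all round, held by its weight only. z up.
- closed_jar: Bystander: blue jar of the same shape with a white lid, closed, 99 mm high, 90 mm across; leave alone. Origin at the centre of its underside.
- mug: Bystander: white mug, 80 mm across plus handle, 90 mm high; leave alone. Origin under its centre.
- tape: Bystander: roll of paper tape lying flat, 90 mm across, 24 mm high; leave alone. Origin under its centre.
- stone: Bystander: smooth grey pebble, 50 mm across, 23 mm high; leave alone. Origin under its centre.
- knife: Bystander: painter's spatula lying flat, 200 mm long; leave alone. Origin under its centre.
- paint_bottle: Bystander: orange paint bottle, 60 mm across, 150 mm high; leave alone. Origin under its centre.
- brush_tin: Bystander: yellow tin of brushes, 74 mm across, 105 mm high, brushes up to 200 mm; leave alone. Origin under its centre.
Not all that is in view belongs to the job. What is shaped like the cap but blue is not meant. There is more than one size of the sifter; the job needs the larger.

How it is judged:
On the way:
1. the sifter lid, cap still on it, sits fully down on the jar's rim and the fingers have let go of it (z of sifter_band in the frame of jar_mouth between 0.003 and 0.0085 m and horizontal distance between sifter_band and jar_mouth below 0.006 m and angle between the z axis of sifter_band and the z axis of jar_mouth, either way round below 0.08 rad and distance between cap_knob and sifter_band below 0.03 m and contact force between the fingers and sifter below 0.05 N), for 0.2 s.
At the end, for the whole second after the job is handed in: Sifter lid seated in the upright jar (within 2.5 mm of the rim, 6 mm of centre, 0.08 rad of square), not touched by the fingers; cap held by the fingers alone, still, within 0.25 rad of level, 60 to 160 mm above where it sat and within 50 mm of the jar's axis (z of sifter_band in the frame of jar_mouth between 0.003 and 0.0085 m and horizontal distance between sifter_band and jar_mouth below 0.006 m and angle between the z axis of sifter_band and the z axis of jar_mouth, either way round below 0.08 rad and z of cap_knob in the frame of jar_mouth between 0.0915 and 0.1915 m and horizontal distance between cap_knob and jar_mouth below 0.05 m and angle between cap_knob's own z axis and vertical below 0.25 rad and linear speed of each of cap, sifter below 0.03 m/s and contact force between the fingers and cap above 1 N and contact force between cap and sifter below 0.02 N and contact force between the fingers and sifter below 0.05 N and angle between jar_mouth's own z axis and vertical below 0.05 rad); the arm keeps its last pose, push and grip.
It fails at once if the cap comes off the sifter lid while the sifter lid is not seated in the jar (or the sifter lid is pulled up, with the cap off) (distance between cap_knob and sifter_band above 0.036 m and (z of sifter_band in the frame of jar_mouth above 0.0105 m or horizontal distance between sifter_band and jar_mouth above 0.009 m)).
It fails at once if the sifter lid is dropped (moves faster than 0.35 m/s with no finger on it) (linear speed of sifter above 0.35 m/s and contact force between the fingers and sifter below 0.05 N).
It fails at once if the open jar is tipped by more than 0.25 rad or shoved by more than 30 mm (angle between jar_mouth's own z axis and vertical above 0.25 rad or distance of jar_mouth from where it was at the start of the episode above 0.03 m).
It fails at once if a bystander is shoved by more than 30 mm or knocked over (distance of any of closed_jar, mug, tape, stone, knife, paint_bottle, brush_tin from where it was at the start of the episode above 0.03 m or angle between any of closed_jar, mug, tape, paint_bottle, brush_tin's own z axis and vertical above 0.5 rad).
It also fails if it takes over 58 s, if anything falls off the work surface, if the arm or the gripper's body presses on something with over 40 N, if the wrist force passes 120 N, or if a joint passes its speed limit or range.

ROBOT

A 6-joint arm with a two-finger parallel gripper is mounted at the origin on the work surface. World frame = base frame: x ahead of the robot, y to its left, z up, the work surface at z = 0. Lengths are in m, angles in rad, forces in N, time in s.
With the tool pointing down it reaches from about 0.35 to 0.925 m from the base axis. Payload 6.4 kg.
Tool frame: the origin (TCP) lies at the very end of the fingers, on their centre line; the grasp point (between the pads) lies 19 mm behind it (r.hold_point_z is the z of the grasp point in the tool frame, in m); z points along the fingers, y is the line along which they close (so a half turn about z gives the same grasp; the last joint's range is limited). The gripper opens to 94 mm and grips with 3 to 60 N. Pads are 16 mm wide; open, the fingers measure 119 mm over their backs; the gripper's body (75 mm by 177 mm) begins 78 mm behind the grasp point.
Start: joints at [-1.377, 0.245, 1.558, -0, 1.339, -0.174], TCP at [0.234, -0.607, 0.205] pointing down, gripper open.
Joint ranges: [-3.13, 3.13], [-1.02, 2.26], [0.13, 2.54], [-0.95, 4.09], [0.21, 2.88], [-2.74, 2.74]. Speed limits (rad/s): [2.57, 2.57, 3.14, 3.14, 3.14, 3.14].

INTERFACE

Orientations are given as a rotation vector (axis times angle).
In Python, from station import r gives the robot as it stands.
- The arm moves only by the shell command python3 -m pendant 'ROWS' [OPENING] [FORCE]. ROWS is JSON, a list of rows, each a list of 2 entries, a list of its own where there are three numbers: the shift along the tool's x, y, z as a fraction of full scale, then the turn about the tool's z as a fraction of full scale. A call has 1 to 12 rows; each row is the pose to reach, as a shift and turn from the pose commanded when the call began, along the tool's axes at that moment; what a row does not reach only later rows make up. Full scale, the value 1, is 0.1 m for a shift and 90 degrees for a turn. A row lasts 1/8 s, in which the tool goes at most 62.5 mm and 10.7 degrees, less where a joint would pass 70% of its speed; a pose out of reach is approached as far as the arm can. A call with a number of a shift or a turn outside -1 to 1 is refused whole. A call with a gripper value outside its range is refused whole. OPENING is the gripper command: -1 is fully open, 1 is shut, values between are in proportion, set as the call begins (- or left out, the last holds). The fingers move at their own pace and stop on an object; FORCE is the grip in N (left out, the last holds). Time passes only in rows, so rows that repeat a pose let the fingers close. It gives the time, the measured TCP pose, the force, the opening and the grip force at its end, in the units of the state.
- r.get_obs(): the state, without advancing time (a new reading comes with each control period).
- r.camera(name): name is "scene" or "top" or "wrist"; returns the picture (384x512x3 uint8, red, green, blue); there is no depth.
- r.calibration(name): a dict with "fx", "fy", "cx", "cy" (pixels), "extrinsics" (4x4, takes a point from world to camera coordinates). Camera axes: x right, y down, z forward; pixel columns grow to the right and rows downward; lengths in m; the calibration is good to about 2 mm. A picture is of the moment at which its call begins: read the wrist's pose just before it. calibration takes no time and is no camera call; for the wrist camera it gives the pose at the moment of the call.
- r.sign_off(): hands the job in; it is judged then, once.
The state is a dict: "t": time; "joints": joint angles; "qd": joint speeds; "joint_torque": joint torques, N m; "position": TCP position; "ee_rot": TCP orientation; "ft_force": force on the tool from outside, world axes, zero at the start; "moment": the same for the moment, N m; "width": opening from 0.0 (shut) to 1.0 (fully open); "finger_force": force on a finger pad.
Only numpy, scipy, OpenCV 4.12 (cv2) and the standard library are available. Lean on these libraries where they do the work, as an engineer would, in place of code of your own. Each camera call takes 0.05 s, during which the arm holds its last target. There are 200 camera calls.

## Working session

There is one attempt and no reset: what is moved stays moved. The work goes in short steps, Python scripts to look and compute and a shell command to move; the robot and the scene stay as the last step left them, time stands still between calls to the robot, and variables do not carry over. Pictures are saved under pics/ and viewed, at most 10 in all, crops included, and the job is handed in when it is done.

```bash
mkdir -p pics; ls; python3 - <<'E'
from station import r
import cv2,numpy as np
o=r.get_obs();print(o['t'],o['position'],o['ee_rot'],o['width'],r.hold_point_z)
for n in("top","scene"):
    c=r.calibration(n);print(n,c['fx'],c['cx'],c['cy'],np.round(c['extrinsics'],3).tolist())
    im=r.camera(n);cv2.imwrite(f'pics/{n}0.png',cv2.resize(im[:,:,::-1],(800,600),interpolation=cv2.INTER_CUBIC))
    cv2.imwrite(f'raw_{n}.png',im[:,:,::-1])
E
```

```text
pics
0.0 [ 0.23359151 -0.60593284  0.20437432] [-3.08674994e+00 -5.74140888e-01  1.82362638e-05] 1.0026330344017385 -0.0188
top 444.2262106027888 250.04084632609465 191.26216063094276 [[-0.008, -1.0, -0.009, -0.006], [-0.982, 0.01, -0.19, 0.613], [0.19, 0.008, -0.982, 1.358], [0.0, 0.0, 0.0, 1.0]]
scene 433.8748078246775 262.3402552605846 188.89603736359734 [[-0.855, 0.518, -0.002, 0.502], [0.381, 0.626, -0.68, -0.157], [-0.351, -0.583, -0.733, 1.318], [0.0, 0.0, 0.0, 1.0]]
```

View pics/top0.png

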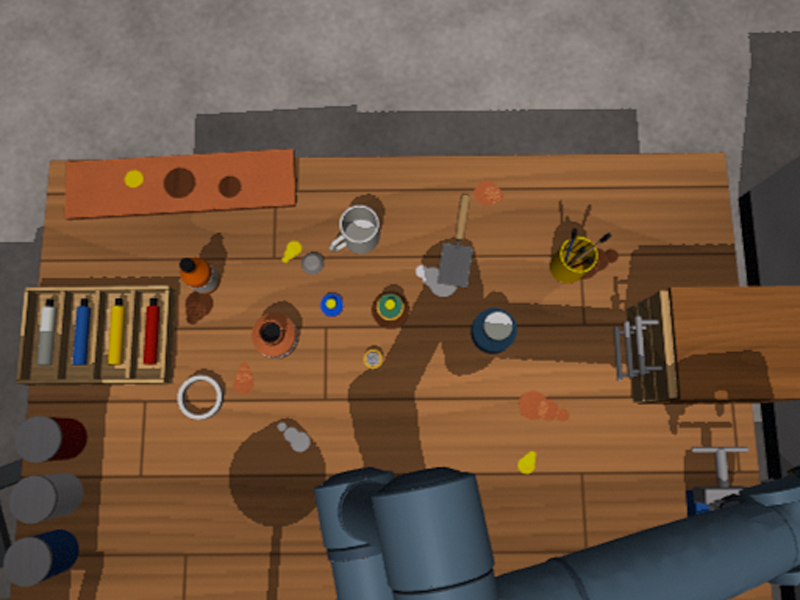

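View pics/scene0.png

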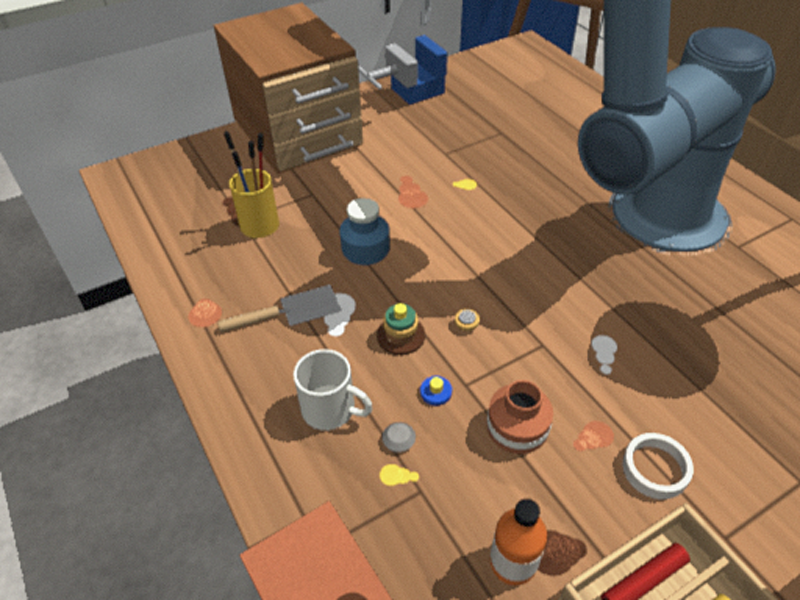

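The top view shows three lid-like things: the green cap on the brass sifter in the wooden stand at (390,305), the blue cap decoy at (331,303) and the small sifter decoy at (373,357). I choose (390,305). The open terracotta jar is at (272,333); the closed blue jar at (495,328) is a bystander. Next is a close crop of the choice.

```bash
python3 - <<'E'
import cv2,numpy as np
t=cv2.imread('raw_top.png')[170:250,150:283] ; s=cv2.imread('raw_scene.png')[185:295,230:363]
# top x6, scene x6
a=cv2.resize(t,None,fx=6,fy=6,interpolation=cv2.INTER_CUBIC)
cv2.imwrite('pics/croptop.png',a)
E
```

```text
(no output)
```

View pics/croptop.png

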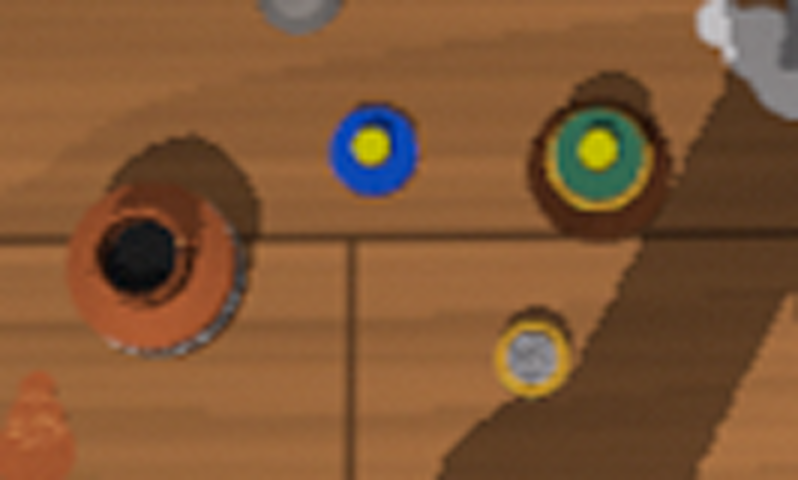

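The crop shows the green cap with yellow knob on the larger brass band in the wooden foot: knob at (599,149), cap disc centred at (599,155). The jar mouth is at (139,256). The blue cap and the small sifter are separate objects.

```bash
cat > h.py <<'E'
import numpy as np,cv2
from station import r
from scipy.spatial.transform import Rotation as R
def ray(c,u,v,z):
    E=np.array(c['extrinsics']);Rm=E[:3,:3];o=-Rm.T@E[:3,3]
    d=Rm.T@np.array([(u-c['cx'])/c['fx'],(v-c['cy'])/c['fy'],1]);return o+d*(z-o[2])/d[2]
def delta(p):
    "shift in tool axes, full-scale units, from TCP to p"
    o=r.get_obs();return np.round(R.from_rotvec(o['ee_rot']).inv().apply(np.array(p)-o['position'])/0.1,3)
E
python3 - <<'E'
from h import *
c=r.calibration('top');f=lambda u,v:(150+(u+.5)/6-.5,170+(v+.5)/6-.5)
print('knob',ray(c,*f(599,149),.070)); print('cap',ray(c,*f(599,155),.053)); print('jar',ray(c,*f(139,256),.087))
s=r.calibration('scene');g=lambda u,v:(u/1.5625,v/1.5625)
print('knob',ray(s,*g(401,308),.070)); print('jar',ray(s,*g(524,396),.087))
for n,u,v,z in(('bluecap',373,148,.028),('small',533,356,.02)):print(n,ray(c,*f(u,v),z))
for n,u,v,z in(('mug',355,228,.09),('closed',497,323,.09),('bottle',192,268,.15)):print(n,ray(c,*g(u,v),z))
print(r.get_obs()['ee_rot'],R.from_rotvec(r.get_obs()['ee_rot']).as_matrix().round(3))
print(r.calibration('wrist')['fx'],(np.linalg.inv(r.calibration('wrist')['extrinsics'])).round(3))
E
```

```text
knob [ 0.60024412 -0.00930735  0.07      ]
cap [ 0.60015956 -0.00912381  0.053     ]
jar [0.54316413 0.22868052 0.087     ]
knob [ 0.59961597 -0.00547766  0.07      ]
jar [0.54581244 0.23365982 0.087     ]
bluecap [0.60981877 0.1137777  0.028     ]
small [0.49672701 0.02751568 0.02      ]
mug [0.7541314  0.05996426 0.09      ]
closed [ 0.5557557  -0.22146767  0.09      ]
bottle [0.65925358 0.37071364 0.15      ]
[-3.08692281e+00 -5.74198240e-01  2.42687183e-05] [[ 0.933  0.36  -0.   ]
 [ 0.36  -0.933  0.002]
 [ 0.    -0.002 -1.   ]]
268.5166628512356 [[ 0.359 -0.901 -0.244  0.304]
 [-0.933 -0.347 -0.091 -0.578]
 [-0.002  0.261 -0.965  0.383]
 [ 0.     0.     0.     1.   ]]
```

```bash
python3 -m pendant '[[[0.5,-0.38,0],0],[[1,-0.77,0],0]]' -1 && python3 -m pendant '[[[0.5,-0.38,0],0],[[1,-0.77,0],0]]' && python3 -m pendant '[[[0.5,-0.38,0],0],[[1,-0.77,0],0]]' && python3 -m pendant '[[[0.5,-0.38,0],0],[[1,-0.77,0],0]]'  && python3 -m pendant '[[[0.5,-0.38,0],0],[[1,-0.77,0],0]]'  && python3 -m pendant '[[[0.57,-0.41,0],0],[[0.57,-0.41,0],0],[[0.57,-0.41,0],0],[[0.57,-0.41,0],0],[[0.57,-0.41,0],0]]'
python3 - <<'E'
from h import *
c=r.calibration('wrist');im=r.camera('wrist');np.save('w1.npy',im)
import pickle;pickle.dump(c,open('w1.pkl','wb'))
cv2.imwrite('pics/w1.png',cv2.resize(im[:,:,::-1],(800,600),interpolation=cv2.INTER_CUBIC))
o=r.get_obs();print(o['position'],o['ee_rot'],delta([.6,-.008,.1]))
E
```

```text
t: 0.35
position: [0.299, -0.4984, 0.2047]
ee_rot: [-3.088, -0.572, -0.0]
ft_force: [1.5, 0.2, 0.1]
width: 0.998
finger_force: 0.0
t: 0.6
position: [0.3643, -0.391, 0.205]
ee_rot: [-3.088, -0.574, 0.0]
ft_force: [0.0, -0.2, 0.4]
width: 0.998
finger_force: 0.0
t: 0.85
position: [0.4293, -0.2842, 0.2052]
ee_rot: [-3.088, -0.574, 0.0]
ft_force: [-0.0, 0.0, -0.2]
width: 0.997
finger_force: 0.0
t: 1.1
position: [0.4943, -0.1775, 0.2053]
ee_rot: [-3.089, -0.574, 0.0]
ft_force: [-0.3, -0.5, 0.1]
width: 1.002
finger_force: 0.0
t: 1.35
position: [0.5593, -0.0707, 0.2052]
ee_rot: [-3.089, -0.575, 0.0]
ft_force: [-0.5, -0.5, 0.1]
width: 0.996
finger_force: 0.0
t: 1.98
position: [0.5967, -0.0152, 0.2055]
ee_rot: [3.089, 0.571, -0.0]
ft_force: [0.4, -0.1, -0.2]
width: 0.999
finger_force: 0.0
[ 0.59682072 -0.01506401  0.20554156] [3.08908823e+00 5.71702270e-01 5.51897365e-05] [ 0.055 -0.055  1.055]
```

View pics/w1.png

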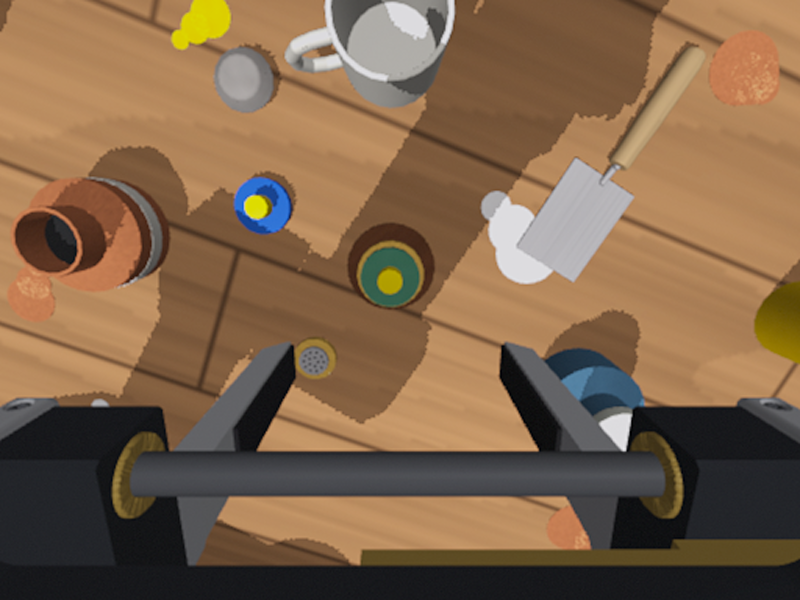

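The wrist view shows the green cap centred at (390,276), knob (390,281), with the brass band round it; the jar mouth is at (48,242). The small sifter at (315,357) is clear of the finger line.

```bash
python3 - <<'E'
from h import *
import pickle;c=pickle.load(open('w1.pkl','rb'));im=np.load('w1.npy')
hsv=cv2.cvtColor(im,cv2.COLOR_RGB2HSV)
g=lambda u,v:((u+.5)/1.5625-.5,(v+.5)/1.5625-.5)
def blob(lo,hi,box):
    m=cv2.inRange(hsv,lo,hi);k=np.zeros_like(m);x0,x1,y0,y1=[int(b/1.5625) for b in box];k[y0:y1,x0:x1]=m[y0:y1,x0:x1]
    p=cv2.findNonZero(k);h=cv2.convexHull(p);(e)=cv2.fitEllipse(h);return e,len(p)
e,n=blob((60,60,30),(95,255,255),(340,440,220,320));print(e,n,ray(c,*e[0],.053))
e,n=blob((20,120,80),(32,255,255),(370,410,262,300));print(e,n,ray(c,*e[0],.067))
print('jar',ray(c,*g(48,242),.087))
E
```

```text
((249.22012329101562, 176.7321014404297), (36.51922607421875, 36.847816467285156), 171.4766845703125) 807 [ 0.60200343 -0.00517147  0.053     ]
((246.17039489746094, 181.49903869628906), (17.285911560058594, 26.797344207763672), 47.64384460449219) 240 [ 0.59795633 -0.00302881  0.067     ]
jar [0.54574131 0.23052214 0.087     ]
```

```bash
python3 -m pendant '[[[0.06,-0.07,0.3],0],[[0.06,-0.07,0.6],0],[[0.06,-0.07,0.8],0],[[0.06,-0.07,0.8],0],[[0.06,-0.07,0.8],0],[[0.06,-0.07,0.8],0]]'
python3 - <<'E'
from h import *
import pickle
c=r.calibration('wrist');im=r.camera('wrist');np.save('w2.npy',im);pickle.dump(c,open('w2.pkl','wb'))
o=r.get_obs();print(o['position']);E=np.array(c['extrinsics'])
p=E@np.array([.6,-.006,.053,1]);u=p[0]/p[2]*c['fx']+c['cx'];v=p[1]/p[2]*c['fy']+c['cy'];print(u,v)
x0=int(u-60);y0=int(v-50);print(x0,y0)
cv2.imwrite('pics/w2.png',cv2.resize(im[y0:y0+100,x0:x0+120,::-1],None,fx=6,fy=6,interpolation=cv2.INTER_CUBIC))
E
```

```text
t: 2.78
position: [0.6012, -0.0055, 0.127]
ee_rot: [3.088, 0.574, 0.004]
ft_force: [-0.9, 0.1, 0.2]
width: 1.002
finger_force: 0.0
[ 0.60108614 -0.00545817  0.12683399]
255.39233226303045 202.681657515748
195 152
```

View pics/w2.png

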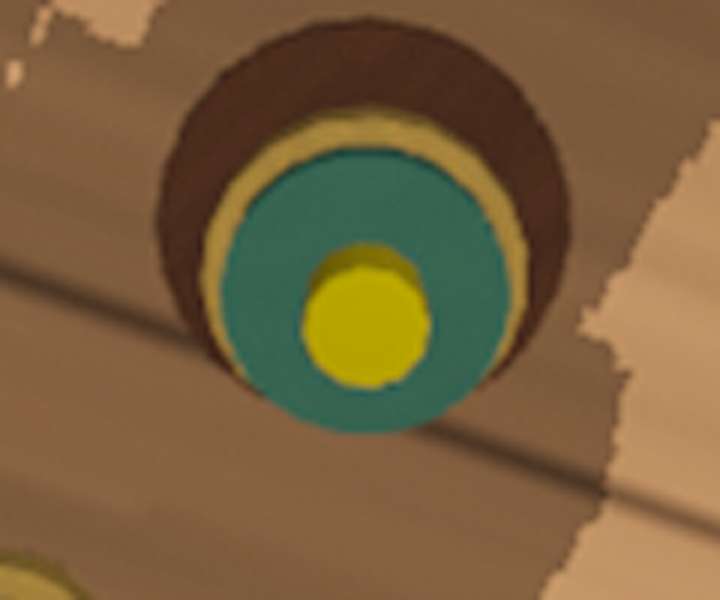

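The crop is clear: knob top at (366,327) and cap top face centred at about (367,292).

```bash
python3 - <<'E'
from h import *
import pickle;c=pickle.load(open('w2.pkl','rb'))
g=lambda u,v:(195+(u+.5)/6-.5,152+(v+.5)/6-.5)
print(ray(c,*g(366,327),.070),ray(c,*g(367,292),.053))
o=r.get_obs();print(o['position'],delta([.6,-.006,.017]))
E
```

```text
[ 0.60179544 -0.00539028  0.07      ] [ 0.60244667 -0.00543116  0.053     ]
[ 0.60108614 -0.00545817  0.12683399] [-0.014 -0.     1.098]
```

```bash
python3 -m pendant '[[[0.01,0,0.25],0],[[0.01,0,0.5],0],[[0.01,0,0.75],0],[[0.01,0,0.75],0]]' && python3 -m pendant '[[[0,0,0.15],0],[[0,0,0.3],0],[[0,0,0.34],0],[[0,0,0.34],0],[[0,0,0.34],0],[[0,0,0.34],0]]'
```

```text
t: 3.32
position: [0.5999, -0.0046, 0.049]
ee_rot: [-3.087, -0.574, 0.005]
ft_force: [-0.2, -0.7, -0.3]
width: 1.0
finger_force: 0.0
t: 4.08
position: [0.6016, -0.005, 0.017]
ee_rot: [3.088, 0.574, 0.001]
ft_force: [0.8, -0.4, 0.7]
width: 1.0
finger_force: 0.0
```

```bash
python3 -m pendant '[[[0,0,0],0],[[0,0,0],0],[[0,0,0],0],[[0,0,0],0],[[0,0,0],0],[[0,0,0],0],[[0,0,0],0],[[0,0,0],0]]' 1 25
```

```text
t: 5.08
position: [0.6012, -0.005, 0.0165]
ee_rot: [3.089, 0.574, 0.0]
ft_force: [1.0, -1.2, -0.2]
width: 0.587
finger_force: 25.0
```

```bash
python3 -m pendant '[[[0,0,-0.04],0],[[0,0,-0.1],0],[[0,0,-0.2],0],[[0,0,-0.34],0],[[0,0,-0.5],0],[[0,0,-0.66],0],[[0,0,-0.82],0],[[0,0,-0.93],0],[[0,0,-1],0],[[0,0,-1],0]]' && python3 -m pendant '[[[0,0,-0.05],0],[[0,0,-0.15],0],[[0,0,-0.25],0],[[0,0,-0.3],0],[[0,0,-0.3],0]]'
python3 - <<'E'
from h import *
print(delta([.545,.230,.14]))
im=r.camera('wrist')
s=r.camera('scene')
a=cv2.resize(im[:,:,::-1],(400,300),interpolation=cv2.INTER_AREA);b=cv2.resize(s[150:300,200:400,::-1],(400,300))
cv2.imwrite('pics/lift.png',np.hstack([a,b]))
E
```

```text
t: 6.32
position: [0.6014, -0.0049, 0.1169]
ee_rot: [3.088, 0.574, 0.001]
ft_force: [-0.5, -0.3, -1.8]
width: 0.587
finger_force: 25.0
t: 6.95
position: [0.6016, -0.005, 0.1472]
ee_rot: [3.088, 0.574, 0.002]
ft_force: [0.1, 0.6, -2.4]
width: 0.585
finger_force: 25.0
[ 0.317 -2.396  0.071]
```

View pics/lift.png

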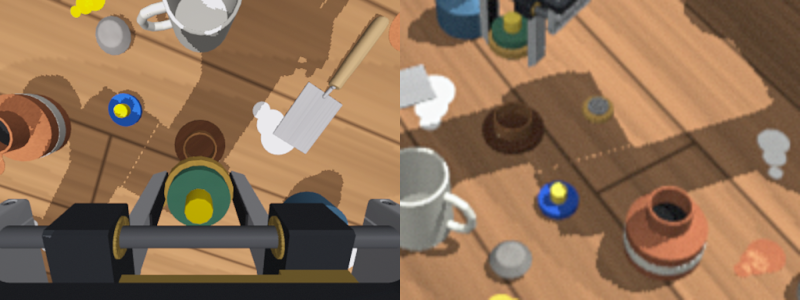

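The left half shows sifter and cap lifted together, cap on, between the fingers. The right half shows the stand empty. Next I move beside the jar with its mouth ahead of the camera, for a close measurement.

```bash
python3 -m pendant '[[[-0.02,-0.04,0],0],[[-0.05,-0.12,0],0],[[-0.1,-0.25,0],0],[[-0.18,-0.45,0],0],[[-0.26,-0.65,0],0],[[-0.35,-0.85,0],0],[[-0.4,-1,0],0]]' && python3 -m pendant '[[[-0.05,-0.2,0],0],[[-0.1,-0.4,0],0],[[-0.15,-0.6,0],0],[[-0.2,-0.8,0],0],[[-0.2,-1,0],0]]' && python3 -m pendant '[[[0,-0.18,0],0],[[0,-0.29,0],0],[[0,-0.37,0],0],[[0,-0.4,0],0],[[0,-0.4,0],0],[[0,-0.4,0],0]]'
python3 - <<'E'
from h import *
import pickle
c=r.calibration('wrist');im=r.camera('wrist');pickle.dump(c,open('w3.pkl','wb'));E=np.array(c['extrinsics'])
p=E@np.array([.545,.23,.087,1]);u=p[0]/p[2]*c['fx']+c['cx'];v=p[1]/p[2]*c['fy']+c['cy']
x0=int(u-65);y0=max(0,int(v-50));print(u,v,x0,y0,r.get_obs()['position'])
cv2.imwrite('pics/w3.png',cv2.resize(im[y0:y0+100,x0:x0+130,::-1],None,fx=6,fy=6,interpolation=cv2.INTER_CUBIC))
E
```

```text
t: 7.92
position: [0.5267, 0.0753, 0.1465]
ee_rot: [-3.088, -0.576, -0.0]
ft_force: [0.7, 0.8, -2.2]
width: 0.59
finger_force: 25.0
t: 8.55
position: [0.4724, 0.1613, 0.1464]
ee_rot: [-3.089, -0.574, 0.0]
ft_force: [1.1, -0.7, -2.8]
width: 0.586
finger_force: 25.0
t: 9.3
position: [0.4591, 0.1972, 0.1465]
ee_rot: [3.089, 0.574, 0.0]
ft_force: [-0.4, -0.3, -1.6]
width: 0.591
finger_force: 25.0
255.89104621527295 101.14708122488575 190 51 [0.4590983  0.1971809  0.14648739]
```

View pics/w3.png

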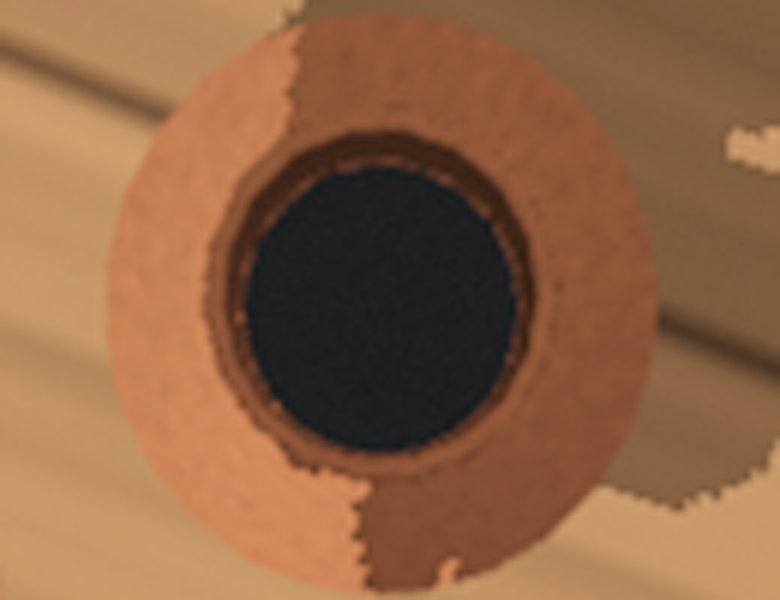

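The crop shows the jar's mouth centred at about (380,294) and its body disc at about (382,302), seen from nearly overhead.

```bash
python3 - <<'E'
from h import *
import pickle;c=pickle.load(open('w3.pkl','rb'))
g=lambda u,v:(190+(u+.5)/6-.5,51+(v+.5)/6-.5)
for a in [(226,293,.087),(535,293,.087),(380,131,.087),(380,455,.087),(107,302,.05),(658,302,.05),(382,13,.05),(382,592,.05)]:print(a,ray(c,*g(*a[:2]),a[2]).round(4))
a=ray(c,*g(380,293),.087);b=ray(c,*g(382,302),.05);print(a,b)
for m in(a,b):print(delta([m[0],m[1],.11]))
E
```

```text
(226, 293, 0.087) [0.5377 0.2529 0.087 ]
(535, 293, 0.087) [0.5531 0.2126 0.087 ]
(380, 131, 0.087) [0.5649 0.2403 0.087 ]
(380, 455, 0.087) [0.5249 0.225  0.087 ]
(107, 302, 0.05) [0.5308 0.2746 0.05  ]
(658, 302, 0.05) [0.5627 0.1916 0.05  ]
(382, 13, 0.05) [0.5863 0.2483 0.05  ]
(382, 592, 0.05) [0.5034 0.2166 0.05  ]
[0.54538811 0.23281958 0.087     ] [0.54672618 0.23316177 0.05      ]
[ 0.933 -0.023  0.365]
[ 0.947 -0.021  0.365]
```

```bash
python3 -m pendant '[[[0.04,-0.02,0],0],[[0.12,-0.02,0],0],[[0.25,-0.02,0],0],[[0.4,-0.02,0],0],[[0.55,-0.02,0],0],[[0.7,-0.02,0],0],[[0.82,-0.02,0],0],[[0.9,-0.02,0],0],[[0.94,-0.02,0],0],[[0.94,-0.02,0],0],[[0.94,-0.02,0],0]]' && python3 -m pendant '[[[0,0,0.05],0],[[0,0,0.15],0],[[0,0,0.27],0],[[0,0,0.38],0],[[0,0,0.46],0],[[0,0,0.5],0],[[0,0,0.5],0],[[0,0,0.5],0],[[0,0,0.5],0]]'
python3 - <<'E'
from h import *
print(r.get_obs()['position'],r.get_obs()['ft_force'],delta([.5455,.233,.0735]))
s=r.camera('scene');w=r.camera('wrist')
b=cv2.resize(s[200:300,280:380,::-1],(500,500),interpolation=cv2.INTER_CUBIC);cv2.imwrite('pics/pre.png',b)
E
```

```text
t: 10.72
position: [0.5456, 0.2331, 0.1464]
ee_rot: [3.089, 0.574, -0.0]
ft_force: [0.4, 0.4, -3.1]
width: 0.591
finger_force: 25.0
t: 11.85
position: [0.5462, 0.2332, 0.097]
ee_rot: [-3.089, -0.574, -0.001]
ft_force: [-0.7, -0.6, -2.4]
width: 0.587
finger_force: 25.0
[0.54623188 0.2332252  0.09695015] [-0.73075236 -0.61047342 -2.42909617] [-0.008 -0.001  0.234]
```

View pics/pre.png

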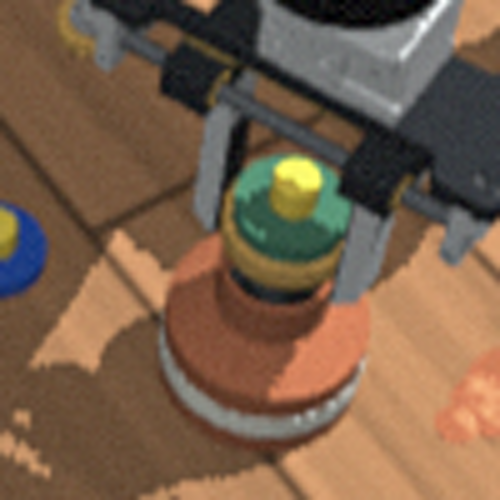

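The lid hangs level over the neck, with the plug just above the mouth and well centred. I'll lower it slowly, about 16 mm first, and check the force.

```bash
python3 -m pendant '[[[0,0,0.02],0],[[0,0,0.04],0],[[0,0,0.06],0],[[0,0,0.08],0],[[0,0,0.1],0],[[0,0,0.12],0],[[0,0,0.14],0],[[0,0,0.16],0],[[0,0,0.16],0],[[0,0,0.16],0]]'
```

```text
t: 13.2
position: [0.546, 0.2332, 0.0805]
ee_rot: [-3.089, -0.575, -0.0]
ft_force: [0.2, -0.7, -2.5]
width: 0.59
finger_force: 25.0
```

```bash
python3 -m pendant '[[[0,0,0.01],0],[[0,0,0.02],0],[[0,0,0.03],0],[[0,0,0.04],0],[[0,0,0.05],0],[[0,0,0.055],0],[[0,0,0.06],0],[[0,0,0.06],0],[[0,0,0.06],0],[[0,0,0.06],0]]'
```

```text
t: 14.45
position: [0.5459, 0.2332, 0.0745]
ee_rot: [-3.089, -0.575, -0.0]
ft_force: [0.3, -0.3, -2.5]
width: 0.587
finger_force: 25.0
```

```bash
python3 -m pendant '[[[0,0,0.005],0],[[0,0,0.01],0],[[0,0,0.01],0],[[0,0,0.01],0],[[0,0,0.01],0]]'; python3 -m pendant '[[[0,0,0.005],0],[[0,0,0.01],0],[[0,0,0.01],0],[[0,0,0.01],0],[[0,0,0.01],0]]'
```

```text
t: 15.08
position: [0.5459, 0.2332, 0.0735]
ee_rot: [-3.089, -0.574, -0.0]
ft_force: [-0.2, -0.4, -2.3]
width: 0.589
finger_force: 25.0
t: 15.7
position: [0.546, 0.2332, 0.0734]
ee_rot: [3.088, 0.575, -0.0]
ft_force: [-4.6, 0.2, 5.7]
width: 0.588
finger_force: 25.0
```

```bash
python3 -m pendant '[[[0,0,-0.005],0],[[0,0,-0.008],0],[[0,0,-0.008],0],[[0,0,-0.008],0]]' - 6; python3 -m pendant '[[[0,0,0],0],[[0,0,0],0],[[0,0,0],0],[[0,0,0],0],[[0,0,0],0],[[0,0,0],0]]' -0.55
python3 - <<'E'
from h import *
s=r.camera('scene');w=r.camera('wrist')
b=cv2.resize(s[200:300,280:380,::-1],(400,400),interpolation=cv2.INTER_CUBIC);a=cv2.resize(w[100:300,156:356,::-1],(400,400),interpolation=cv2.INTER_CUBIC);cv2.imwrite('pics/seat.png',np.hstack([a,b]))
E
```

```text
t: 16.2
position: [0.5461, 0.2332, 0.0733]
ee_rot: [-3.089, -0.574, -0.001]
ft_force: [-0.5, 0.3, 0.0]
width: 0.596
finger_force: 6.0
t: 16.95
position: [0.5459, 0.2331, 0.0733]
ee_rot: [3.089, 0.574, -0.0]
ft_force: [0.3, -0.4, 0.1]
width: 0.775
finger_force: 0.0
```

View pics/seat.png

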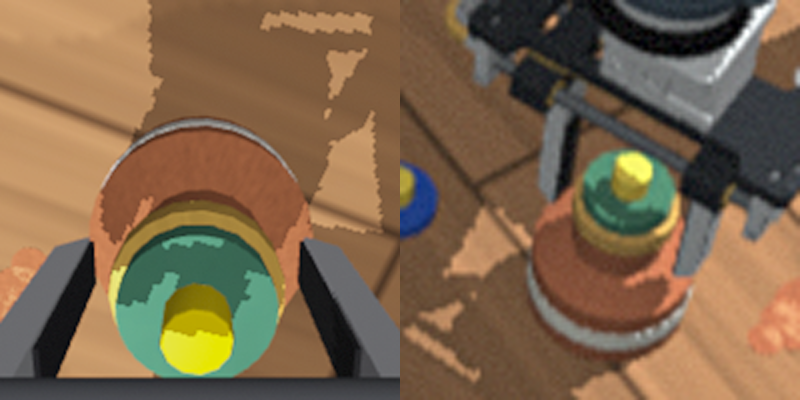

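Both halves show the band flush on the rim, the cap still on and the fingers clear. Next I raise to the knob and grip it gently.

```bash
python3 -m pendant '[[[0,0,-0.05],0],[[0,0,-0.14],0],[[0,0,-0.24],0],[[0,0,-0.32],0],[[0,0,-0.37],0],[[0,0,-0.395],0],[[0,0,-0.395],0],[[0,0,-0.395],0],[[0,0,-0.395],0]]' && python3 -m pendant '[[[0,0,0],0],[[0,0,0],0],[[0,0,0],0],[[0,0,0],0],[[0,0,0],0],[[0,0,0],0],[[0,0,0],0],[[0,0,0],0],[[0,0,0],0],[[0,0,0],0],[[0,0,0],0],[[0,0,0],0]]' 1 8
```

```text
t: 18.18
position: [0.5457, 0.2331, 0.1124]
ee_rot: [3.089, 0.574, -0.001]
ft_force: [0.2, 0.9, 0.0]
width: 0.781
finger_force: 0.0
t: 19.68
position: [0.5459, 0.2332, 0.1128]
ee_rot: [-3.089, -0.575, 0.0]
ft_force: [-0.5, 0.5, 0.2]
width: 0.207
finger_force: 8.0
```

```bash
python3 -m pendant '[[[0,0,0],0],[[0,0,0],0],[[0,0,-0.02],0],[[0,0,-0.05],0],[[0,0,-0.09],0],[[0,0,-0.14],0],[[0,0,-0.2],0],[[0,0,-0.26],0],[[0,0,-0.32],0],[[0,0,-0.36],0],[[0,0,-0.38],0],[[0,0,-0.38],0]]' - 15 && python3 -m pendant '[[[0,0,-0.05],0],[[0,0,-0.12],0],[[0,0,-0.22],0],[[0,0,-0.32],0],[[0,0,-0.42],0],[[0,0,-0.52],0],[[0,0,-0.6],0],[[0,0,-0.64],0],[[0,0,-0.65],0],[[0,0,-0.65],0],[[0,0,-0.65],0],[[0,0,-0.65],0]]'
python3 - <<'E'
from h import *
s=r.camera('scene');w=r.camera('wrist')
b=cv2.resize(s[170:300,270:400,::-1],(400,400),interpolation=cv2.INTER_CUBIC);a=cv2.resize(w[100:300,156:356,::-1],(400,400),interpolation=cv2.INTER_CUBIC);cv2.imwrite('pics/end.png',np.hstack([a,b]))
E
```

```text
t: 21.18
position: [0.5459, 0.2331, 0.1508]
ee_rot: [3.089, 0.574, 0.0]
ft_force: [0.5, 0.8, -1.2]
width: 0.208
finger_force: 15.0
t: 22.68
position: [0.5458, 0.2331, 0.2155]
ee_rot: [-3.089, -0.574, 0.001]
ft_force: [0.6, 0.2, -1.1]
width: 0.206
finger_force: 15.0
```

View pics/end.png

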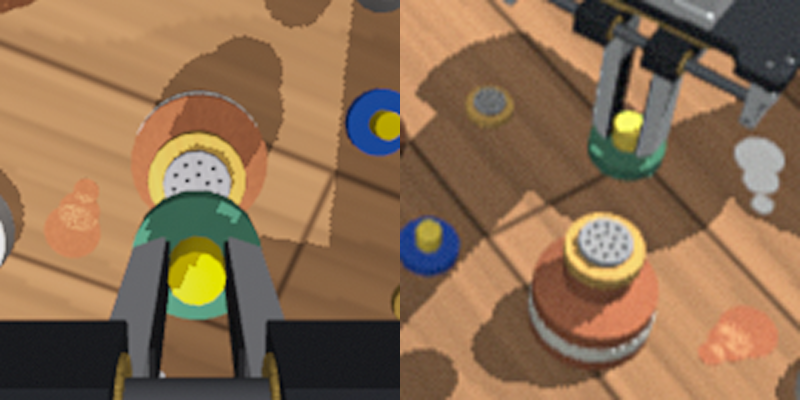

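The cap hangs level in the fingers about 10 cm above where it sat, and the sifter lid is seated in the upright jar.

```bash
python3 -c "
from station import r
print(r.sign_off())"
```

```text
the job is handed in; nothing more can be done
None
```

I handed in the job at about 23 s on the robot's clock: the last pictures show the sifter lid seated on the jar and the green cap held level about 10 cm above where it sat; the sign-off returned no verdict.

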